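# Slide the nearly full sharps bin into its bench bracket and bar it in

### The arm

A 6-joint arm with a two-finger parallel gripper is mounted at the origin on a cart in front of the work surface, level with it; the furniture and walls round the work are solid. World frame = base frame: x ahead of the robot, y to its left, z up, the work surface at z = 0. Lengths are in m, angles in rad, forces in N, time in s.
With the tool pointing down it reaches from about 0.25 to 0.775 m from the base axis. Payload 8.9 kg.
Tool frame: the origin (TCP) lies midway between the tips of the shut fingers; the grasp point (between the pads) lies 19 mm behind it (robot.grasp_offset is the distance from the TCP to the grasp point, in m); z points along the fingers, y is the line along which they close (so a half turn about z gives the same grasp; the last joint's range is limited). The gripper opens to 85 mm and grips with 20 to 120 N. Pads are 22 mm wide; open, the fingers measure 114 mm over their backs; the gripper's body (76 mm by 85 mm) begins 54 mm behind the grasp point. The pads swing forward as they close: fully open they stand 13 mm farther back than shut.
Start: joints at [1.209, 0.291, -0.153, 1.127, 0, 1.431], TCP at [0.116, 0.512, 0.231] pointing down, gripper open.
Joint ranges: [-2.52, 2.52], [-0.91, 1.74], [-1.3, 1.37], [-1.96, 2.02], [-1.52, 1.47], [-3.14, 3.14]. Speed limits (rad/s): [2.22, 2.22, 2.79, 3.14, 3.14, 3.14].

### API

Orientations are given as [roll, pitch, yaw] about the fixed x, y, z axes, in that order (R = Rz(yaw) Ry(pitch) Rx(roll)).
In Python, from bench import readout, viewer, ticket, spotter, robot gives the robot as it stands.
- The arm moves only by the tool send_rows, never from a script. Its argument "moves" is a list of rows, each an object with "translation": the shift along the tool's x, y, z in cm, a list of three; "rot": the turn, a rotation vector about the tool's x, y, z in degrees, a list of three; "gripper": the finger opening in cm, from 0 to 8.54. In form: [{"translation": [tx, ty, tz], "rot": [wx, wy, wz], "gripper": gripper}, ...]. A call has exactly 10 rows; each row is the pose to reach, as a shift and turn from the pose commanded when the call began, along the tool's axes at that moment; what a row does not reach only later rows make up. A row lasts 1/10 s, in which the tool goes at most 50 mm and 8.59 degrees, less where a joint would pass 70% of its speed; a pose out of reach is approached as far as the arm can. A call with a gripper value outside its range is refused whole. The fingers move at their own pace and stop on an object; "newtons" is the grip in N (left out, the last holds). Time passes only in rows, so rows that repeat a pose let the fingers close, or fill a call up. It gives the time, the measured TCP pose, the force, the opening and the grip force at its end, in the units of the state.
- readout.state(): the state, without advancing time (a new reading comes with each control period).
- viewer.grab_frame(name): name is "scene" or "top"; returns a dict with "color" (400x640x3 uint8, red, green, blue), "depth" (400x640 float32, m along the optical axis (not along the pixel's ray), 0 where there is no reading), "vfov" (degrees; the focal length in pixels is half the picture's height over the tangent of half this angle, whatever the lens; pixels are square), "cx", "cy" (the principal point, pixels), "distortion" ([k1, k2, p1, p2, k3] as OpenCV has them; the pictures are not rectified), "extrinsics" (4x4, takes a point from camera to world coordinates). Camera axes: x right, y down, z forward; pixel columns grow to the right and rows downward; lengths in m; the calibration is good to about 2 mm. A picture is of the moment at which its call begins.
- ticket.close_job(): hands the job in; it is judged then, once.
Trained networks look in a picture, given as the dict that the camera call returned (one of the last four; its "shot" number tells which), for a name from the list of things; names that differ only in an ending like _2 or _b are one class to them, and where a whole thing is asked for, a point or a joint stands for the part that bears it (a point fixed in the world has none). Each returns a list of dicts, best first, with "conf" (0 to 1); they miss things now and then, are a little off and sometimes report something else, mostly with a low value. They report only what shows in the picture. A call takes as long as a camera call. They do not tell look-alikes from the thing itself.
- spotter.look_for(name, picture): "rect" ([left, top, right, bottom] in pixels, round what is visible of it).
- spotter.spot_point(name, picture): "at" ([column, row] in pixels: a listed point, or the origin of a listed thing).
The state is a dict: "t": time; "qpos": joint angles; "qd": joint speeds; "joint_efforts": joint torques, N m; "tcp_pos": TCP position; "tcp_rot": TCP orientation; "wrist_force": force on the tool from outside, world axes, zero at the start; "wrist_torque": the same for the moment, N m; "opening": finger opening in m; "gripper_force": force on a finger pad.
Only numpy, scipy, OpenCV 4.12 (cv2) and the standard library are available. Lean on these libraries where they do the work, as an engineer would, in place of code of your own. Each camera call takes 0.05 s, during which the arm holds its last target. There are 200 camera calls.

### The job

The sharps bin is nearly full, so do not grip it, lift it or let it tip: push it gently with the fingertips, low down near its base so that it slides, over the worktop into its open-fronted bench bracket until it stands square and fully home against the back plate. Then push the steel retaining bar round across the front of the bin until it stops, leave the bin home behind it, and leave the things around undisturbed.

Things in the scene. Friction and masses are not known exactly. Their poses are not given: they have to be found in the camera images.
- sharps_bin: Yellow sharps bin, red lid, loose on the worktop, 0.7 to 0.95 kg. Upright box 86 mm deep (its x) by 110 wide (its y), straight walls to 130 mm, lid 92 x 116 above, 152 high in all. Origin: centre of its underside; +x is the way it goes into the bracket, z up. Friction under it is about 0.9: pushed below 35 mm up it slides, above 40 to 55 mm it tips; 6 to 10 N move it.
- bin_foot (a point): Middle of the bin's robot-side face, 15 mm above the worktop (43 mm behind its origin): a good height to push at. Axes as the bin's.
- bracket: White sheet-metal bracket screwed to the worktop. Origin: on the worktop, where the centre of the bin's underside stands when the bin is home; +x points in, away from the robot. Face of the back plate at x = +43 mm, 105 high. Cheeks 60 mm high, inner faces at y = +/-59.5 mm, from x = +46 to -21. Uprights outside them at x = -10, y = +/-66 mm, 116 high. No sill: the bin slides on the bare worktop.
- bracket_mouth (a point): Middle of the bracket's open front, on the worktop, 46 mm in front of its origin. Here the flared lips are 149 mm apart; they narrow to 119 mm over 25 mm. Axes as the bracket's.
- bar (a joint): Angle of the retaining bar about its upright hinge, rad: 0 = shut, straight across the front of the bin, at its stop; it grows as the bar swings open towards the robot and on to the robot's right (1.57 = along the bracket's -x). Starts at 2.1 to 2.6, limit 2.9. It stays where it is left; 2 to 4 N at bar_push turn it.
- bar_hinge (a point): Point on the hinge axis of the bar, at x = -18, y = -74.5 mm in the bracket's frame and 100 mm above the worktop. Does not move.
- bar_push (a point): Fingertip point on the bar's outer face, 100 mm above the worktop; turns with the bar. Bar shut, it is 35 mm in -x and 110 mm in +y from the hinge (bracket axes). Its -x points out of the outer face (shut: to the robot), +y to the bar's end. Steel strip 5 mm thick, 24 high, z 88 to 112, ends 39 mm beyond this point in a red sleeve. Shut, 5 mm before the bin. Shut it by pushing this face.
- tape: Bystander: roll of cream paper tape lying flat, 67 mm across, 18 high (mm). Origin: centre of its underside.
- red_cup: Bystander: specimen cup with a red lid, 65 mm across, 58 high (mm). Origin: centre of its underside.
- timer: Bystander: white bench timer lying flat, 66 x 66 x 18 (mm). Origin: centre of its underside.
- marker: Bystander: black-and-white marker pen lying, 135 long (mm). Origin: centre of its underside.
- white_cup: Bystander: specimen cup with a white lid, 60 mm across, 50 high (mm). Origin: centre of its underside.
- tips: Bystander: blue pipette-tip box, 82 x 122 x 76 (mm). Origin: centre of its underside.
- pen: Bystander: blue pen lying, 140 long (mm). Origin: centre of its underside.
Things that resemble listed ones, but are neither listed nor needed, are in the scene too. There is more than one size of the bracket; the one meant has the size given above.

How it is judged:
By the outcome, as a careful person would: the job done as asked, in the order asked, and still so for the second after the job is handed in, with the robot touching nothing.
It also fails if it takes over 72 s, if anything falls off the work surface, if the arm or the gripper's body presses on something with over 40 N, if the wrist force passes 120 N, or if a joint passes its speed limit or range.

## Working session

There is one attempt and no reset: what is moved stays moved. The work goes in short steps, Python scripts to look and compute and a tool call to move; the robot and the scene stay as the last step left them, time stands still between calls to the robot, and variables do not carry over. Pictures are saved under pics/ and viewed, at most 10 in all, crops included, and the job is handed in when it is done.

Besides the shell and the picture viewer there is one more tool, called after "Request:" as name([rows], argument=value, ...), one row to a line, values as JSON. send_rows: Moves the arm, as the interface text tells. Its arguments: {"type":"object","properties":{"moves":{"type":"array","items":{"type":"object","properties":{"translation":{"type":"array","items":{"type":"number"}},"rot":{"type":"array","items":{"type":"number"}},"gripper":{"type":"number"}}}},"newtons":{"type":"number"}},"required":["moves"]}

```bash
mkdir -p pics
cat > h.py <<'E'
import numpy as np, cv2
from bench import readout, viewer, ticket, spotter, robot
def K(p):
    h=p["color"].shape[0]; f=h/2/np.tan(np.radians(p["vfov"])/2)
    return np.array([[f,0,p["cx"]],[0,f,p["cy"]],[0,0,1]])
def ray(p,uv):
    return cv2.undistortPoints(np.array([[uv]],float),K(p),np.array(p["distortion"],float))[0,0]
def at_depth(p,uv,d=None):
    u,v=map(int,np.round(uv)); 
    if d is None:
        w=p["depth"][max(v-1,0):v+2,max(u-1,0):u+2]; w=w[w>0]; d=np.median(w) if len(w) else np.nan
    x,y=ray(p,uv); return (p["extrinsics"]@[x*d,y*d,d,1])[:3]
def at_z(p,uv,z):
    x,y=ray(p,uv); E=p["extrinsics"]; r=E[:3,:3]@[x,y,1]; o=E[:3,3]; return o+r*(z-o[2])/r[2]
def cloud(p):
    h,w=p["depth"].shape; g=np.stack(np.meshgrid(np.arange(w),np.arange(h)),-1).reshape(-1,1,2).astype(float)
    n=cv2.undistortPoints(g,K(p),np.array(p["distortion"],float)).reshape(h,w,2); d=p["depth"][...,None]
    c=np.concatenate([n*d,d],-1); E=p["extrinsics"]; return c@E[:3,:3].T+E[:3,3]
def save(p,n,box=None,s=1):
    im=p["color"][...,::-1]
    if box: l,t,r,b=box; im=im[t:b,l:r]
    cv2.imwrite("pics/"+n,cv2.resize(im,None,fx=s,fy=s,interpolation=cv2.INTER_CUBIC))
def project(p,P):
    M=np.linalg.inv(p["extrinsics"]); c=(M[:3,:3]@np.atleast_2d(P).T).T+M[:3,3]
    return cv2.projectPoints(c,np.zeros(3),np.zeros(3),K(p),np.array(p["distortion"],float))[0][:,0]
E
python3 - <<'E'
from h import *
np.set_printoptions(precision=3,suppress=True)
for c in("scene","top"):
    p=viewer.grab_frame(c); save(p,c+"0.png"); print(c,p["extrinsics"][:3,3],p["vfov"])
    for n in "sharps_bin bin_foot bracket bracket_mouth bar_hinge bar_push".split():
        for r in spotter.spot_point(n,p)[:3]: print(n,np.round(r["at"]),round(r["conf"],2),at_depth(p,r["at"]),at_z(p,r["at"],{"bin_foot":.015,"bar_push":.1,"bar_hinge":.1}.get(n,0)))
s=readout.state(); print(s["tcp_pos"],s["tcp_rot"],s["wrist_force"],s["t"])
E
```

```text
scene [-0.345 -0.471  0.731] 46.01222904474761
sharps_bin [289. 223.] 0.58 [0.476 0.029 0.039] [0.522 0.057 0.   ]
bin_foot [283. 224.] 0.73 [0.477 0.047 0.029] [0.493 0.057 0.015]
bracket [329. 195.] 0.95 [0.684 0.015 0.003] [0.687 0.017 0.   ]
bracket [355. 269.] 0.68 [ 0.424 -0.169  0.001] [ 0.425 -0.169  0.   ]
bracket_mouth [347. 271.] 0.62 [ 0.41  -0.157  0.   ] [ 0.41  -0.157  0.   ]
bar_hinge [351. 178.] 0.8 [ 0.651 -0.065  0.096] [ 0.645 -0.067  0.1  ]
bar_push [373. 195.] 0.77 [ 0.57  -0.155  0.112] [ 0.589 -0.149  0.1  ]
bar_push [336. 247.] 0.69 [ 0.407 -0.13   0.064] [ 0.366 -0.149  0.1  ]
top [ 0.3   -0.047  1.551] 44.38106487876199
sharps_bin [300. 228.] 0.93 [0.492 0.036 0.149] [0.512 0.045 0.   ]
bin_foot [296. 239.] 0.76 [0.471 0.056 0.049] [0.475 0.058 0.015]
bracket [368. 250.] 0.92 [ 0.433 -0.169 -0.004] [ 0.433 -0.169  0.   ]
bracket [308. 174.] 0.65 [ 0.69   0.015 -0.001] [0.689 0.015 0.   ]
bracket_mouth [364. 259.] 0.92 [ 0.405 -0.156  0.001] [ 0.405 -0.157  0.   ]
bracket_mouth [446. 211.] 0.26 [ 0.539 -0.406  0.074] [ 0.551 -0.424  0.   ]
bar_hinge [388. 255.] 0.89 [ 0.416 -0.233  0.   ] [ 0.408 -0.221  0.1  ]
bar_hinge [332. 176.] 0.82 [ 0.649 -0.061  0.119] [ 0.653 -0.061  0.1  ]
bar_push [363. 200.] 0.47 [ 0.576 -0.152  0.109] [ 0.578 -0.153  0.1  ]
bar_push [356. 257.] 0.39 [ 0.413 -0.13   0.004] [ 0.406 -0.125  0.1  ]
[0.116 0.512 0.231] [ 3.142 -0.     2.919] [-0.68   0.351  0.28 ] 0.7
```

View pics/scene0.png

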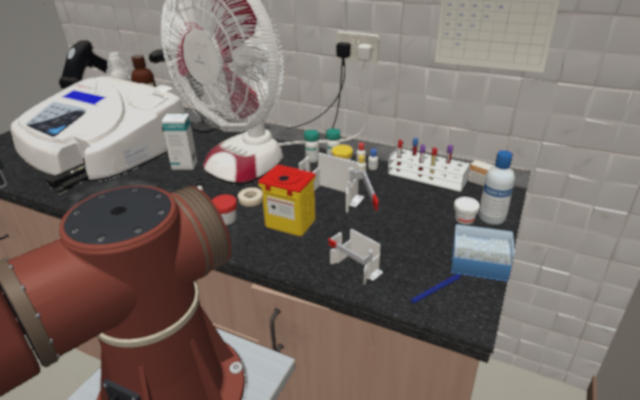

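View pics/top0.png

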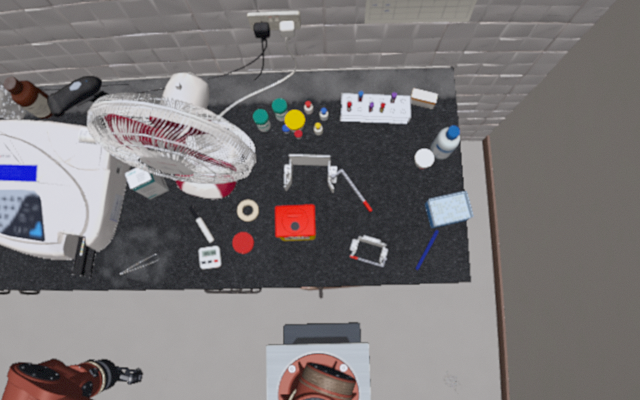

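The candidates for the bracket are a large one at top-picture (308,174) and a small one at (368,250). The large one is about 150 mm wide, which fits 149 mm across the lips; the small one is about 100 mm. I take the large one, with the red-ended bar from (340,172) to (369,209). The only bin is at (296,222). Next I check with a crop and measure.

Run:
```python
from h import *
np.set_printoptions(precision=4,suppress=True)
p=viewer.grab_frame("top"); C=cloud(p); save(p,"crop.png",(260,130,400,270),4)
x,y,z=C[...,0],C[...,1],C[...,2]
def rect(m,n):
    q=C[m][:,:2]; r=cv2.minAreaRect((q*1000).astype(np.float32)); print(n,m.sum(),r, q.mean(0), C[m][:,2].mean())
    return q
rect((abs(z-.151)<.012)&(x>.4)&(x<.6)&(abs(y-.03)<.12),"lid")
b=rect((z>.085)&(z<.125)&(x>.70)&(x<.78)&(abs(y-.015)<.09),"back")
q=rect((z>.095)&(z<.125)&(x>.53)&(x<.69)&(y<-.06)&(y>-.2),"bar")
print(cv2.fitLine((q*1000).astype(np.float32),cv2.DIST_HUBER,0,.01,.01).ravel())
print(cv2.fitLine((b*1000).astype(np.float32),cv2.DIST_HUBER,0,.01,.01).ravel())
for n,l,r in(("L",.06,.11),("R",-.08,-.03)):
    rect((z>.04)&(z<.13)&(x>.60)&(x<.70)&(y>l)&(y<r),n)
# red mask for lid
im=cv2.cvtColor(p["color"],cv2.COLOR_RGB2HSV); m=((im[...,0]<8)|(im[...,0]>172))&(im[...,1]>150)&(im[...,2]>90)
yy,xx=np.nonzero(m); k=(xx>265)&(xx<325)&(yy>195)&(yy<250)
w=np.array([at_z(p,(a,c),.152)[:2] for a,c in zip(xx[k],yy[k])]); print("redlid",cv2.minAreaRect((w*1000).astype(np.float32)))
# bystanders
for n in "tape red_cup timer marker white_cup tips pen".split():
    for r in spotter.spot_point(n,p)[:2]: print(n,r["at"],round(r["conf"],2),at_z(p,r["at"],0)[:2])
```

```text
lid 1183 ((513.2434692382812, 50.9042854309082), (92.322509765625, 115.5250244140625), 1.1431947946548462) [0.5128 0.05  ] 0.14614283031213648
back 117 ((719.819091796875, 5.957424163818359), (127.05329895019531, 7.014073848724365), 85.74441528320312) [0.7188 0.0054] 0.09801873390101665
bar 163 ((609.2620239257812, -127.70669555664062), (160.50946044921875, 38.015377044677734), 46.11506652832031) [ 0.6135 -0.121 ] 0.10890583130801847
[   0.8219    0.5697  602.5878 -132.7017]
[  0.0699   0.9976 718.6678   5.4013]
L 91 ((664.956787109375, 75.05815887451172), (13.459986686706543, 66.67475891113281), 75.41053771972656) [0.6591 0.0764] 0.07850159908428161
R 92 ((659.0653076171875, -64.77591705322266), (30.096689224243164, 71.84849548339844), 84.06802368164062) [ 0.6529 -0.0611] 0.08644355117571169
redlid ((513.060302734375, 50.695194244384766), (94.17351531982422, 116.82343292236328), 0.7614873051643372)
tape [247.0, 210.4] 0.73 [0.5733 0.2154]
red_cup [242.8, 242.7] 0.84 [0.4689 0.2291]
timer [212.0, 255.2] 0.84 [0.4312 0.3288]
marker [200.9, 225.2] 0.71 [0.5292 0.3662]
marker [242.2, 242.6] 0.58 [0.4692 0.231 ]
white_cup [422.9, 162.8] 0.71 [ 0.7136 -0.3613]
tips [441.3, 208.9] 0.73 [ 0.5589 -0.4107]
pen [425.9, 247.4] 0.58 [ 0.4367 -0.353 ]
```

View pics/crop.png

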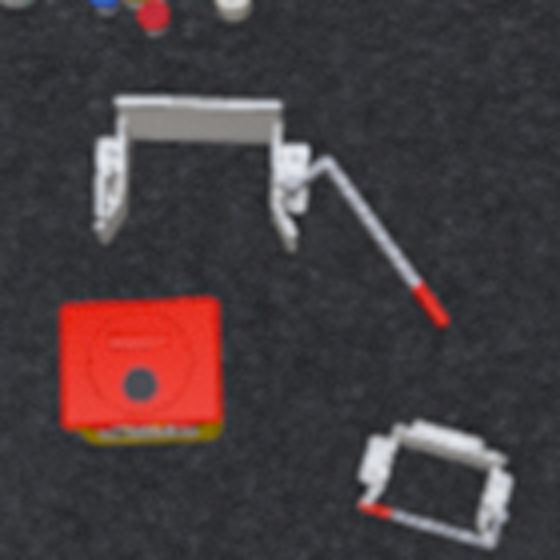

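The crop shows the empty large bracket at crop (200,170) with its own hinged, red-sleeved bar on the right from (328,160) to (445,322). The bin is in front of it at (140,362). The small bracket at (430,480) has its own bar and is the decoy. I'll refine the bracket pose and overlay it.

```bash
cat > fit.py <<'E'
from h import *
def w(b,P):
    P=np.atleast_2d(P)/1000.; c,s=np.cos(b[2]),np.sin(b[2])
    return np.c_[b[0]+c*P[:,0]-s*P[:,1],b[1]+s*P[:,0]+c*P[:,1],P[:,2]]
def barpt(th,P): # bar-frame offsets from hinge (shut axes), mm -> bracket frame
    P=np.atleast_2d(P).astype(float); c,s=np.cos(th),np.sin(th)
    # opens: +y end swings to -x : ccw about z
    return np.c_[-18+c*P[:,0]-s*P[:,1],-74.5+s*P[:,0]+c*P[:,1],P[:,2]]
def draw(p,b,th,n,box,s,bin=None):
    im=cv2.resize(p["color"][...,::-1],None,fx=s,fy=s,interpolation=cv2.INTER_CUBIC)
    def L(W,col,cl=True):
        q=((project(p,W)+.5)*s).astype(np.int32); cv2.polylines(im,[q],cl,col,1)
    L(w(b,[[43,-60,105],[43,60,105],[43,60,0],[43,-60,0]]),(0,255,0))
    for k in(-1,1):
        L(w(b,[[46,59.5*k,60],[-21,59.5*k,60],[-46,74.5*k,60]]),(255,255,0),False)
        L(w(b,[[-10,66*k,0],[-10,66*k,116]]),(0,255,255),False)
    L(w(b,barpt(th,[[-35,0,112],[-35,149,112],[-35,149,88],[-35,0,88]])),(255,0,255))
    if bin is not None:
        for z,a,c in((0,43,55),(152,46,58)): L(w(bin,[[a,c,z],[-a,c,z],[-a,-c,z],[a,-c,z]]),(255,0,0))
    l,t,r,bb=[v*s for v in box]; cv2.imwrite("pics/"+n,im[t:bb,l:r])
E
python3 - <<'E'
from fit import *
np.set_printoptions(precision=4,suppress=True)
for cam in("top","scene"):
    p=viewer.grab_frame(cam); C=cloud(p); x,y,z=[C[...,i] for i in range(3)]
    print(cam)
    for n,m in (("plate top",(z>.098)&(z<.112)&(x>.70)&(x<.75)&(abs(y-.01)<.07)),("plate face",(z>.02)&(z<.09)&(x>.70)&(x<.75)&(abs(y-.01)<.05)),
      ("L up",(z>.105)&(z<.125)&(x>.6)&(x<.70)&(abs(y-.075)<.03)),("R up",(z>.105)&(z<.125)&(x>.6)&(x<.70)&(abs(y+.06)<.02))):
        q=C[m]; 
        if len(q): print(n,len(q),np.median(q,0),q.min(0),q.max(0), cv2.fitLine((q[:,:2]*1000).astype(np.float32),cv2.DIST_HUBER,0,.01,.01).ravel()[:2] if len(q)>5 else "")
p=viewer.grab_frame("top")
for a in((328,160),(420,285),(445,322),(118,97),(282,103)):
    uv=(260+a[0]/4,130+a[1]/4); print(a,at_z(p,uv,.11))
draw(p,(.676,.0085,-.07),2.3,"ov1.png",(270,140,400,260),6,(.513,.051,.02))
E
```

```text
top
plate top 69 [0.7189 0.007  0.1018] [ 0.7137 -0.0574  0.098 ] [0.7244 0.0685 0.1108] [0.068  0.9977]
plate face 193 [0.7184 0.0099 0.0551] [ 0.713  -0.0387  0.0203] [0.7228 0.0596 0.0896] [0.0646 0.9979]
L up 25 [0.6622 0.0805 0.1108] [0.6343 0.074  0.1054] [0.6746 0.0811 0.119 ] [ 0.9938 -0.1108]
R up 33 [ 0.6551 -0.0642  0.1148] [ 0.6452 -0.0799  0.1051] [ 0.6667 -0.0554  0.1239] [ 0.3897 -0.921 ]
scene
plate top 144 [0.7223 0.0014 0.1035] [ 0.7143 -0.0588  0.0981] [0.729  0.0666 0.1098] [0.0746 0.9972]
plate face 570 [0.7232 0.0147 0.0558] [ 0.7151 -0.0331  0.0202] [0.7317 0.0598 0.0899] [0.0664 0.9978]
L up 47 [0.6614 0.0772 0.1126] [0.6341 0.0707 0.105 ] [0.6804 0.0836 0.1206] [ 0.984  -0.1784]
R up 59 [ 0.655  -0.0677  0.1133] [ 0.6484 -0.0796  0.1051] [ 0.6708 -0.0546  0.1245] [ 0.7227 -0.6912]
(328, 160) [ 0.6692 -0.0923  0.11  ]
(420, 285) [ 0.5708 -0.1576  0.11  ]
(445, 322) [ 0.5422 -0.175   0.11  ]
(118, 97) [0.7241 0.0662 0.11  ]
(282, 103) [ 0.7151 -0.0589  0.11  ]
```

View pics/ov1.png

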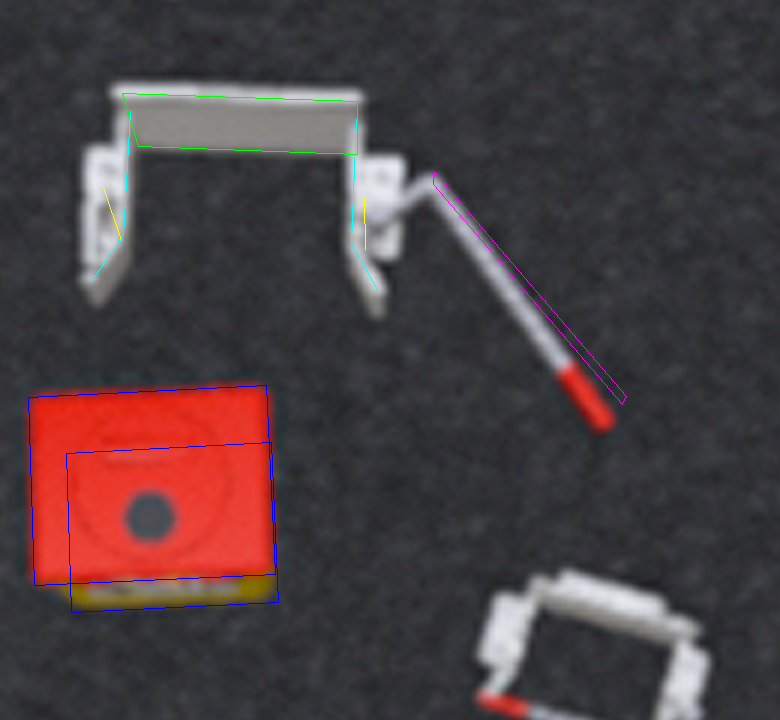

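The overlay fits the plate, cheeks, bar (about 2.2 rad) and bin well. Before planning a side push I check the tall clutter (fan) against the arm's path and see what `robot` offers.

Run:
```python
from h import *
np.set_printoptions(precision=2,suppress=True)
print([a for a in dir(robot) if a[0]!="_"], robot.grasp_offset)
P=[]
for c in("top","scene"):
    p=viewer.grab_frame(c); C=cloud(p)[p["depth"]>0]; P.append(C)
P=np.vstack(P)
for zl,zh in((.17,.25),(.25,.35),(.35,.5),(.5,.7)):
    print(zl,[(round(yl,2),round(float(np.percentile(q,2)),2)) for yl in np.arange(-.4,.5,.1) if len(q:=P[(P[:,2]>zl)&(P[:,2]<zh)&(P[:,1]>yl)&(P[:,1]<yl+.1)&(P[:,0]>.3),0])>8])
for n,z,c in(("cup",.058,(.46,.22)),("tape",.018,(.573,.215))):
    q=P[(abs(P[:,2]-z)<.012)&(np.hypot(P[:,0]-c[0],P[:,1]-c[1])<.05)]; print(n,len(q),np.percentile(q,[5,50,95],axis=0))
```

```text
['PlanningError', 'grasp_offset'] 0.0187
0.17 [(np.float64(-0.4), 1.05), (np.float64(-0.3), 1.05), (np.float64(-0.2), 1.05), (np.float64(-0.1), 1.05), (np.float64(-0.0), 1.02), (np.float64(0.1), 0.64), (np.float64(0.2), 0.61), (np.float64(0.3), 0.62), (np.float64(0.4), 0.64)]
0.25 [(np.float64(-0.4), 1.04), (np.float64(-0.3), 1.04), (np.float64(-0.2), 1.05), (np.float64(-0.1), 1.05), (np.float64(-0.0), 1.02), (np.float64(0.1), 0.61), (np.float64(0.2), 0.6), (np.float64(0.3), 0.61), (np.float64(0.4), 0.63)]
0.35 [(np.float64(-0.4), 1.05), (np.float64(-0.3), 1.05), (np.float64(-0.2), 1.05), (np.float64(-0.1), 1.05), (np.float64(-0.0), 1.05), (np.float64(0.1), 0.61), (np.float64(0.2), 0.61), (np.float64(0.3), 0.62), (np.float64(0.4), 0.64)]
0.5 [(np.float64(0.1), 0.65), (np.float64(0.2), 0.63), (np.float64(0.3), 0.64), (np.float64(0.4), 0.66)]
cup 668 [[0.44 0.19 0.05]
 [0.46 0.21 0.06]
 [0.49 0.24 0.06]]
tape 584 [[0.54 0.18 0.01]
 [0.57 0.21 0.02]
 [0.6  0.24 0.02]]
```

Pushing from the side would be tight against the cup and the fan. I'll push from the front with two spread, tilted fingertips instead, steering the bin along a curve into the bracket.

```bash
cat > plan.py <<'E'
from fit import *
from scipy.spatial.transform import Rotation as R
BR=(.678,.009,-.067)
np.set_printoptions(precision=2,suppress=True)
def ori(psi,t):
    y=np.array([-np.sin(psi),np.cos(psi),0]); z=np.array([np.sin(t)*np.cos(psi),np.sin(t)*np.sin(psi),-np.cos(t)])
    return np.c_[np.cross(y,z),y,z]
def rows(targets,base=None):
    s=readout.state(); p0=np.array(s["tcp_pos"]); R0=R.from_euler("xyz",s["tcp_rot"]).as_matrix()
    if base: p0,R0=np.array(base[0]),ori(*base[1])
    for pos,psi,t in targets:
        print((R0.T@(np.array(pos)-p0)*100).round(2).tolist(),np.degrees(R.from_matrix(R0.T@ori(psi,t)).as_rotvec()).round(1).tolist())
def stat():
    s=readout.state(); print("t",s["t"],"tcp",np.round(s["tcp_pos"],4),"rot",np.round(s["tcp_rot"],3),"F",np.round(s["wrist_force"],1),"q",np.round(s["qpos"],2),"open",round(s["opening"],4))
E
python3 - <<'E'
from plan import *
rows([((.39,.05,.16),.02,.8),((.39,.05,.013),.02,.8)])
E
```

```text
[-36.93, -39.01, 7.13] [-5.6, -45.6, -13.2]
[-36.93, -39.01, 21.83] [-5.6, -45.6, -13.2]
```

Request:
send_rows([
  {"translation": [-36.9,-39.0,7.1],"rot": [-5.6,-45.6,-13.2],"gripper": 6},
  {"translation": [-36.9,-39.0,7.1],"rot": [-5.6,-45.6,-13.2],"gripper": 6},
  {"translation": [-36.9,-39.0,7.1],"rot": [-5.6,-45.6,-13.2],"gripper": 6},
  {"translation": [-36.9,-39.0,7.1],"rot": [-5.6,-45.6,-13.2],"gripper": 6},
  {"translation": [-36.9,-39.0,7.1],"rot": [-5.6,-45.6,-13.2],"gripper": 6},
  {"translation": [-36.9,-39.0,7.1],"rot": [-5.6,-45.6,-13.2],"gripper": 6},
  {"translation": [-36.9,-39.0,7.1],"rot": [-5.6,-45.6,-13.2],"gripper": 6},
  {"translation": [-36.9,-39.0,7.1],"rot": [-5.6,-45.6,-13.2],"gripper": 6},
  {"translation": [-36.9,-39.0,7.1],"rot": [-5.6,-45.6,-13.2],"gripper": 6},
  {"translation": [-36.9,-39.0,7.1],"rot": [-5.6,-45.6,-13.2],"gripper": 6},
])

```text
t: 2.35
tcp_pos: [0.3381, 0.1486, 0.1845]
tcp_rot: [-3.138, 0.781, -3.123]
wrist_force: [-0.3, -0.5, 0.5]
opening: 0.0598
gripper_force: 0.0
```

Run:
```python
from plan import *
stat(); rows([((.39,.05,.10),.02,.8),((.40,.05,.013),.02,.8)])
```

```text
t 2.35 tcp [0.34 0.15 0.18] rot [-3.14  0.78 -3.12] F [-0.3 -0.5  0.5] q [ 0.51 -0.4  -1.29 -0.04 -0.34  0.37] open 0.0598
[2.39, -9.92, 9.56] [-0.3, -1.1, -0.1]
[7.8, -9.92, 16.44] [-0.3, -1.1, -0.1]
```

Run:
```python
from plan import *
rows([((.41,.05,.08),.02,.65),((.41,.05,.014),.02,.65)])
```

```text
[2.38, -9.95, 12.39] [-0.3, 7.5, -0.1]
[7.02, -9.93, 17.08] [-0.3, 7.5, -0.1]
```

Request:
send_rows([
  {"translation": [2.4,-9.9,12.4],"rot": [-0.3,7.5,-0.1],"gripper": 6},
  {"translation": [2.4,-9.9,12.4],"rot": [-0.3,7.5,-0.1],"gripper": 6},
  {"translation": [2.4,-9.9,12.4],"rot": [-0.3,7.5,-0.1],"gripper": 6},
  {"translation": [2.4,-9.9,12.4],"rot": [-0.3,7.5,-0.1],"gripper": 6},
  {"translation": [2.4,-9.9,12.4],"rot": [-0.3,7.5,-0.1],"gripper": 6},
  {"translation": [2.4,-9.9,12.4],"rot": [-0.3,7.5,-0.1],"gripper": 6},
  {"translation": [2.4,-9.9,12.4],"rot": [-0.3,7.5,-0.1],"gripper": 6},
  {"translation": [2.4,-9.9,12.4],"rot": [-0.3,7.5,-0.1],"gripper": 6},
  {"translation": [2.4,-9.9,12.4],"rot": [-0.3,7.5,-0.1],"gripper": 6},
  {"translation": [2.4,-9.9,12.4],"rot": [-0.3,7.5,-0.1],"gripper": 6},
])

```text
t: 3.35
tcp_pos: [0.4248, 0.0552, 0.095]
tcp_rot: [-3.141, 0.627, -3.12]
wrist_force: [0.4, 0.7, 0.5]
opening: 0.0602
gripper_force: 0.0
```

Run:
```python
from plan import *
stat(); rows([((.41,.05,.014),.02,.65),((.45,.05,.014),.02,.65)])
p=viewer.grab_frame("scene"); save(p,"s1.png",(180,120,400,300),3)
```

```text
t 3.35 tcp [0.42 0.06 0.1 ] rot [-3.14  0.63 -3.12] F [0.4 0.7 0.5] q [-0.09 -0.01 -1.3  -0.34  0.07 -0.09] open 0.0602
[5.96, -0.48, 5.69] [-0.0, -1.3, 0.1]
[2.72, -0.56, 8.03] [-0.0, -1.3, 0.1]
```

View pics/s1.png

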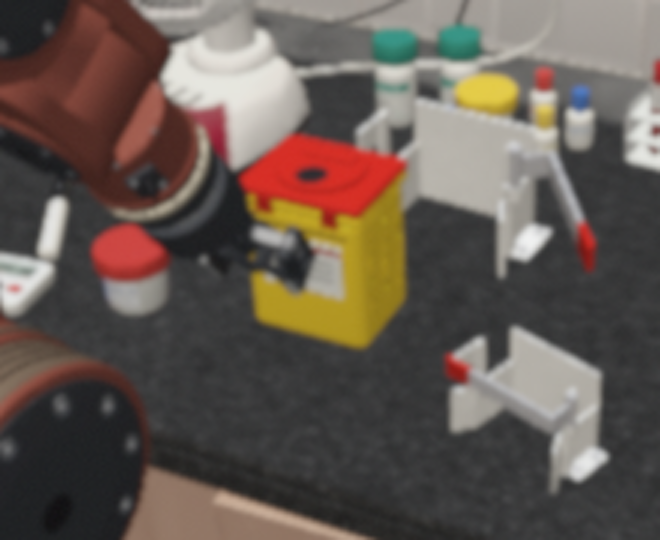

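The fingers, at (290,265) in the crop, are in front of the bin's label and clear of it. Next I descend.

Run:
```python
from plan import *
rows([((.425,.05,.05),.02,.65),((.43,.05,.014),.02,.65)])
```

```text
[2.63, -0.5, 3.64] [-0.0, -1.4, 0.0]
[4.33, -0.5, 6.85] [-0.0, -1.4, 0.0]
```

Request:
send_rows([
  {"translation": [1.3,-0.3,1.8],"rot": [0,-0.7,0],"gripper": 6},
  {"translation": [2.6,-0.5,3.6],"rot": [0,-1.4,0],"gripper": 6},
  {"translation": [3.2,-0.5,4.6],"rot": [0,-1.4,0],"gripper": 6},
  {"translation": [3.8,-0.5,5.7],"rot": [0,-1.4,0],"gripper": 6},
  {"translation": [4.3,-0.5,6.8],"rot": [0,-1.4,0],"gripper": 6},
  {"translation": [4.3,-0.5,6.8],"rot": [0,-1.4,0],"gripper": 6},
  {"translation": [4.3,-0.5,6.8],"rot": [0,-1.4,0],"gripper": 6},
  {"translation": [4.3,-0.5,6.8],"rot": [0,-1.4,0],"gripper": 6},
  {"translation": [4.3,-0.5,6.8],"rot": [0,-1.4,0],"gripper": 6},
  {"translation": [4.3,-0.5,6.8],"rot": [0,-1.4,0],"gripper": 6},
])

```text
t: 4.4
tcp_pos: [0.4611, 0.0547, 0.0286]
tcp_rot: [-3.138, 0.61, -3.122]
wrist_force: [-0.6, 0.3, 0.1]
opening: 0.06
gripper_force: 0.0
```

Run:
```python
from plan import *
stat(); rows([((x,.05,.014),.02,.65) for x in(.44,.46,.465,.47)])
```

```text
t 4.4 tcp [0.46 0.05 0.03] rot [-3.14  0.61 -3.12] F [-0.6  0.3  0.1] q [-0.08  0.33 -1.3  -0.66  0.05 -0.08] open 0.06
[2.57, -0.43, -0.02] [-0.3, -2.3, -0.0]
[0.93, -0.46, 1.13] [-0.3, -2.3, -0.0]
[0.52, -0.47, 1.41] [-0.3, -2.3, -0.0]
[0.11, -0.48, 1.7] [-0.3, -2.3, -0.0]
```

Run:
```python
from plan import *
rows([((x,.05,.013),.02,.55) for x in(.452,.456)])
```

```text
[1.65, -0.45, 0.75] [-0.3, 3.4, -0.0]
[1.32, -0.45, 0.98] [-0.3, 3.4, -0.0]
```

Request:
send_rows([
  {"translation": [0.3,0,0],"rot": [-0.3,3.4,0],"gripper": 6},
  {"translation": [0.7,-0.2,0.2],"rot": [-0.3,3.4,0],"gripper": 6},
  {"translation": [1.3,-0.4,0.5],"rot": [-0.3,3.4,0],"gripper": 6},
  {"translation": [1.6,-0.4,0.7],"rot": [-0.3,3.4,0],"gripper": 6},
  {"translation": [1.6,-0.4,0.7],"rot": [-0.3,3.4,0],"gripper": 6},
  {"translation": [1.6,-0.4,0.7],"rot": [-0.3,3.4,0],"gripper": 6},
  {"translation": [1.6,-0.4,0.7],"rot": [-0.3,3.4,0],"gripper": 6},
  {"translation": [1.6,-0.4,0.7],"rot": [-0.3,3.4,0],"gripper": 6},
  {"translation": [1.6,-0.4,0.7],"rot": [-0.3,3.4,0],"gripper": 6},
  {"translation": [1.6,-0.4,0.7],"rot": [-0.3,3.4,0],"gripper": 6},
])

```text
t: 5.4
tcp_pos: [0.452, 0.0505, 0.0131]
tcp_rot: [3.14, 0.55, -3.122]
wrist_force: [0.2, -0.4, 0.5]
opening: 0.0599
gripper_force: 0.0
```

Run:
```python
from plan import *
np.set_printoptions(precision=4,suppress=True)
stat(); p=viewer.grab_frame("top"); save(p,"t1.png",(250,140,390,270),5)
```

```text
t 5.4 tcp [0.452  0.0505 0.0131] rot [ 3.14   0.55  -3.122] F [ 0.2 -0.4  0.5] q [-0.09  0.34 -1.27 -0.58  0.06 -0.1 ] open 0.0599
```

View pics/t1.png

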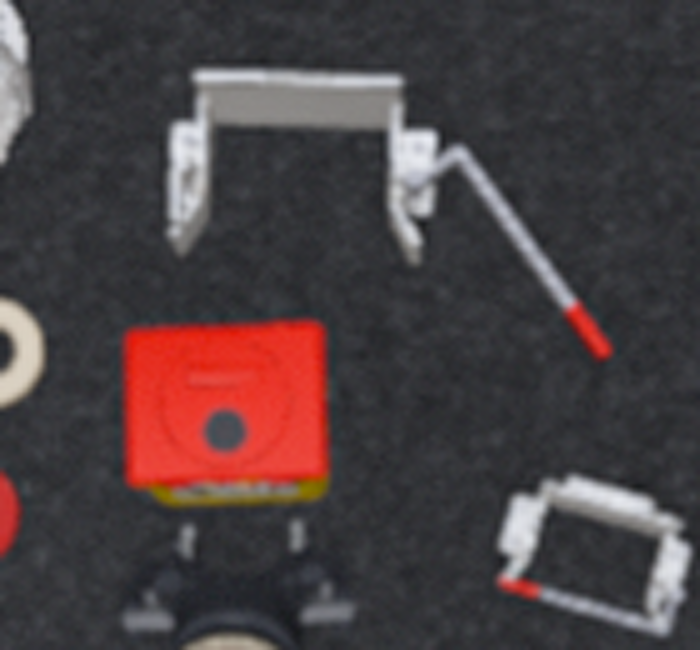

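The fingertips are low and centred behind the bin base, at (188,540) and (297,537), with the base at 150–328. I plan the curved push in the bracket frame.

```bash
cat >> plan.py <<'E'
from scipy.interpolate import PchipInterpolator as PI
def path(kx,ky,kyaw,xs,c=50,t=.55,z=.013,base=None):
    fy,fa=PI(kx,ky),PI(kx,kyaw); T=[]
    for x in xs:
        a=float(fa(x)); X,Y=x-c*np.cos(a),float(fy(x))-c*np.sin(a)
        W=w(BR,[[X,Y,0]])[0]; T.append(((W[0],W[1],z),BR[2]+a,t))
    rows(T,base); return T
def binpose(p):
    im=cv2.cvtColor(p["color"],cv2.COLOR_RGB2HSV); m=(((im[...,0]<8)|(im[...,0]>172))&(im[...,1]>150)&(im[...,2]>90)).astype(np.uint8)
    n,l,st,ce=cv2.connectedComponentsWithStats(m); k=1+np.argmax([s[4]*(250<c[0]<345 and 140<c[1]<265) for s,c in zip(st[1:],ce[1:])])
    yy,xx=np.nonzero(l==k); q=np.array([at_z(p,(a,b),.152)[:2] for a,b in zip(xx,yy)])
    r=cv2.minAreaRect((q*1000).astype(np.float32)); a=r[2]; a=a-90 if a>45 else a; a=np.radians(a)
    d=np.array(r[0])/1000-BR[:2]; c,s=np.cos(BR[2]),np.sin(BR[2])
    return np.array(r[0])/1000,np.array([c*d[0]+s*d[1],-s*d[0]+c*d[1]])*1000,a-BR[2],r[1]
E
python3 - <<'E'
from plan import *
p=viewer.grab_frame("top"); print(binpose(p))
path([-180,-166,-145,-123,-100,-80,0],[31.5,31.5,27,17,5,0,0],[.088,.08,-.08,-.24,-.13,0,0],[-174,-169,-165,-161,-157,-153,-149,-145,-141,-137])
E
```

```text
(array([0.51, 0.05]), array([-167.38,   30.77]), np.float64(0.07831033487805264), (94.51915740966797, 118.76252746582031))
[-0.39, 0.05, 0.25] [0.1, -0.0, -0.0]
[-0.81, 0.03, 0.51] [0.2, -0.0, 0.2]
[-1.15, 0.01, 0.72] [0.3, -0.0, 0.4]
[-1.49, 0.03, 0.93] [0.8, -0.0, 1.2]
[-1.83, 0.07, 1.13] [1.7, -0.0, 2.7]
[-2.17, 0.12, 1.34] [2.9, -0.0, 4.6]
[-2.52, 0.17, 1.56] [4.0, -0.0, 6.5]
[-2.88, 0.18, 1.78] [5.1, -0.0, 8.1]
[-3.23, 0.18, 1.99] [6.1, -0.0, 9.8]
[-3.59, 0.16, 2.22] [7.2, -0.0, 11.6]
```

Request:
send_rows([
  {"translation": [-0.39,0.05,0.25],"rot": [0.1,0,0],"gripper": 6},
  {"translation": [-0.81,0.03,0.51],"rot": [0.2,0,0.2],"gripper": 6},
  {"translation": [-1.15,0.01,0.72],"rot": [0.3,0,0.4],"gripper": 6},
  {"translation": [-1.49,0.03,0.93],"rot": [0.8,0,1.2],"gripper": 6},
  {"translation": [-1.83,0.07,1.13],"rot": [1.7,0,2.7],"gripper": 6},
  {"translation": [-2.17,0.12,1.34],"rot": [2.9,0,4.6],"gripper": 6},
  {"translation": [-2.52,0.17,1.56],"rot": [4.0,0,6.5],"gripper": 6},
  {"translation": [-2.88,0.18,1.78],"rot": [5.1,0,8.1],"gripper": 6},
  {"translation": [-3.23,0.18,1.99],"rot": [6.1,0,9.8],"gripper": 6},
  {"translation": [-3.59,0.16,2.22],"rot": [7.2,0,11.6],"gripper": 6},
])

```text
t: 6.5
tcp_pos: [0.4915, 0.0538, 0.0114]
tcp_rot: [-3.141, 0.544, 2.923]
wrist_force: [-8.6, 3.7, 2.9]
opening: 0.0601
gripper_force: 4.6
```

Run:
```python
from plan import *
np.set_printoptions(precision=4,suppress=True)
stat(); p=viewer.grab_frame("top"); print(binpose(p)); s=readout.state(); d=np.array(s["tcp_pos"])[:2]-BR[:2];c,q=np.cos(BR[2]),np.sin(BR[2]); print((c*d[0]+q*d[1])*1e3,(-q*d[0]+c*d[1])*1e3)
```

```text
t 6.5 tcp [0.4915 0.0538 0.0114] rot [-3.141  0.544  2.923] F [-8.6  3.7  2.9] q [ 0.05  0.37 -1.13 -0.46 -0.14  0.23] open 0.0601
(array([0.5347, 0.0438]), array([-145.3195,   25.1278]), np.float64(-0.14391157253186085), (118.03858947753906, 95.10858154296875))
-187.76131236273318 32.21404747816178
```

Run:
```python
from plan import *
path([-150,-145,-123,-100,-78,0],[26,25,15.5,5,0,0],[-.13,-.15,-.25,-.12,0,0],[-141,-137,-133,-129,-125,-121,-117,-113,-109,-105],c=43)
```

```text
[-0.45, -0.05, 0.14] [0.5, -0.2, 0.8]
[-0.81, -0.05, 0.36] [1.2, -0.2, 1.9]
[-1.17, -0.07, 0.58] [1.9, -0.2, 3.1]
[-1.54, -0.11, 0.8] [2.5, -0.2, 4.0]
[-1.91, -0.19, 1.02] [2.8, -0.2, 4.6]
[-2.27, -0.31, 1.24] [2.8, -0.2, 4.6]
[-2.63, -0.5, 1.46] [2.4, -0.2, 3.9]
[-2.99, -0.74, 1.68] [1.7, -0.2, 2.8]
[-3.35, -1.0, 1.9] [0.8, -0.2, 1.4]
[-3.71, -1.24, 2.12] [-0.0, -0.2, -0.1]
```

Request:
send_rows([
  {"translation": [-0.45,-0.05,0.14],"rot": [0.5,-0.2,0.8],"gripper": 6},
  {"translation": [-0.81,-0.05,0.36],"rot": [1.2,-0.2,1.9],"gripper": 6},
  {"translation": [-1.17,-0.07,0.58],"rot": [1.9,-0.2,3.1],"gripper": 6},
  {"translation": [-1.54,-0.11,0.8],"rot": [2.5,-0.2,4.0],"gripper": 6},
  {"translation": [-1.91,-0.19,1.02],"rot": [2.8,-0.2,4.6],"gripper": 6},
  {"translation": [-2.27,-0.31,1.24],"rot": [2.8,-0.2,4.6],"gripper": 6},
  {"translation": [-2.63,-0.5,1.46],"rot": [2.4,-0.2,3.9],"gripper": 6},
  {"translation": [-2.99,-0.74,1.68],"rot": [1.7,-0.2,2.8],"gripper": 6},
  {"translation": [-3.35,-1.0,1.9],"rot": [0.8,-0.2,1.4],"gripper": 6},
  {"translation": [-3.71,-1.24,2.12],"rot": [0,-0.2,-0.1],"gripper": 6},
])

```text
t: 7.55
tcp_pos: [0.5306, 0.0324, 0.0126]
tcp_rot: [-3.14, 0.548, 2.927]
wrist_force: [-8.4, 5.2, 4.4]
opening: 0.0598
gripper_force: 4.7
```

```bash
cat >> plan.py <<'E'
def rep():
    np.set_printoptions(precision=4,suppress=True)
    stat(); p=viewer.grab_frame("top"); print(binpose(p)); s=readout.state(); d=np.array(s["tcp_pos"])[:2]-BR[:2];c,q=np.cos(BR[2]),np.sin(BR[2]); print("tool in bracket",(c*d[0]+q*d[1])*1e3,(-q*d[0]+c*d[1])*1e3,(s["tcp_rot"][2]-BR[2])%(2*np.pi)-np.pi); return p
E
python3 - <<'E'
from plan import *
rep()
E
```

```text
t 7.55 tcp [0.5306 0.0324 0.0126] rot [-3.14   0.548  2.927] F [-8.4  5.2  4.4] q [-0.01  0.4  -1.05 -0.42 -0.11  0.17] open 0.0598
(array([0.5734, 0.0232]), array([-105.327 ,    7.1483]), np.float64(-0.15477700346327514), (119.25936889648438, 94.91558837890625))
tool in bracket -147.8332275817971 12.91401719357467 -0.14583226074997802
```

Run:
```python
from plan import *
path([-112,-105,-85,-68,0],[10,7.1,1.5,0,0],[-.17,-.15,-.06,0,0],[-102,-98,-94,-90,-86,-82,-78,-74,-70,-66],c=43)
```

```text
[-0.29, -0.04, 0.16] [-0.3, -0.1, -0.3]
[-0.65, -0.19, 0.38] [-0.8, -0.1, -1.2]
[-1.0, -0.34, 0.6] [-1.4, -0.1, -2.2]
[-1.36, -0.47, 0.82] [-2.0, -0.1, -3.1]
[-1.71, -0.57, 1.03] [-2.5, -0.1, -4.0]
[-2.06, -0.63, 1.24] [-3.1, -0.1, -4.8]
[-2.41, -0.7, 1.46] [-3.6, -0.1, -5.7]
[-2.76, -0.75, 1.67] [-4.1, -0.1, -6.6]
[-3.11, -0.76, 1.89] [-4.4, -0.1, -7.1]
[-3.44, -0.71, 2.09] [-4.5, -0.1, -7.1]
```

Request:
send_rows([
  {"translation": [-0.29,-0.04,0.16],"rot": [-0.3,-0.1,-0.3],"gripper": 6},
  {"translation": [-0.65,-0.19,0.38],"rot": [-0.8,-0.1,-1.2],"gripper": 6},
  {"translation": [-1.0,-0.34,0.6],"rot": [-1.4,-0.1,-2.2],"gripper": 6},
  {"translation": [-1.36,-0.47,0.82],"rot": [-2.0,-0.1,-3.1],"gripper": 6},
  {"translation": [-1.71,-0.57,1.03],"rot": [-2.5,-0.1,-4.0],"gripper": 6},
  {"translation": [-2.06,-0.63,1.24],"rot": [-3.1,-0.1,-4.8],"gripper": 6},
  {"translation": [-2.41,-0.7,1.46],"rot": [-3.6,-0.1,-5.7],"gripper": 6},
  {"translation": [-2.76,-0.75,1.67],"rot": [-4.1,-0.1,-6.6],"gripper": 6},
  {"translation": [-3.11,-0.76,1.89],"rot": [-4.4,-0.1,-7.1],"gripper": 6},
  {"translation": [-3.44,-0.71,2.09],"rot": [-4.5,-0.1,-7.1],"gripper": 6},
])

```text
t: 8.6
tcp_pos: [0.5678, 0.0164, 0.0125]
tcp_rot: [3.141, 0.549, 3.07]
wrist_force: [-10.0, 0.8, 2.8]
opening: 0.0599
gripper_force: 4.8
```

Run:
```python
from plan import *
p=rep(); draw(p,BR,2.22,"ov2.png",(270,140,390,240),6)
```

```text
t 8.6 tcp [0.5678 0.0164 0.0125] rot [3.141 0.549 3.07 ] F [-10.    0.8   2.8] q [-0.11  0.43 -0.99 -0.39  0.02 -0.04] open 0.0599
(array([0.6111, 0.014 ]), array([-67.0619,   0.5539]), np.float64(-0.01056669727742987), (117.26712799072266, 94.18997192382812))
tool in bracket -109.3755238353279 -0.08822289325631244 -0.004394391350534654
```

View pics/ov2.png

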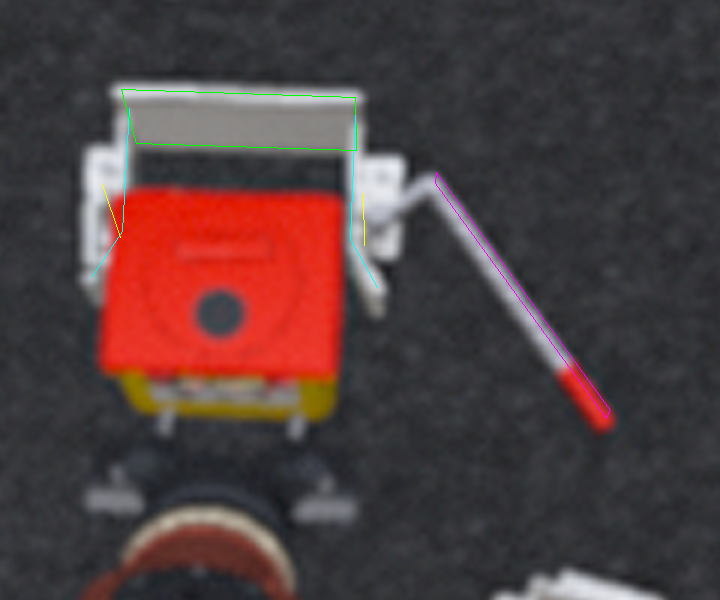

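The bin stands square in the mouth, its lid between the uprights; the overlay puts the inner faces at columns 125 and 352. Now straight in.

Run:
```python
from plan import *
path([-80,0],[0,0],[0,0],[-62,-57,-52,-47,-42,-37,-32,-27,-22,-17],c=42.5)
```

```text
[-0.42, 0.01, 0.25] [-0.1, -0.0, -0.2]
[-0.85, 0.01, 0.51] [-0.1, -0.0, -0.2]
[-1.27, 0.01, 0.77] [-0.1, -0.0, -0.2]
[-1.7, 0.02, 1.03] [-0.1, -0.0, -0.2]
[-2.13, 0.02, 1.29] [-0.1, -0.0, -0.2]
[-2.55, 0.02, 1.55] [-0.1, -0.0, -0.2]
[-2.98, 0.02, 1.81] [-0.1, -0.0, -0.2]
[-3.4, 0.02, 2.08] [-0.1, -0.0, -0.2]
[-3.83, 0.03, 2.34] [-0.1, -0.0, -0.2]
[-4.26, 0.03, 2.6] [-0.1, -0.0, -0.2]
```

Request:
send_rows([
  {"translation": [-0.42,0,0.25],"rot": [0,0,0],"gripper": 6},
  {"translation": [-0.85,0,0.51],"rot": [0,0,0],"gripper": 6},
  {"translation": [-1.27,0,0.77],"rot": [0,0,0],"gripper": 6},
  {"translation": [-1.7,0,1.03],"rot": [0,0,0],"gripper": 6},
  {"translation": [-2.13,0,1.29],"rot": [0,0,0],"gripper": 6},
  {"translation": [-2.55,0,1.55],"rot": [0,0,0],"gripper": 6},
  {"translation": [-2.98,0,1.81],"rot": [0,0,0],"gripper": 6},
  {"translation": [-3.4,0,2.08],"rot": [0,0,0],"gripper": 6},
  {"translation": [-3.83,0,2.34],"rot": [0,0,0],"gripper": 6},
  {"translation": [-4.26,0,2.6],"rot": [0,0,0],"gripper": 6},
])

```text
t: 9.65
tcp_pos: [0.618, 0.0129, 0.0127]
tcp_rot: [3.141, 0.549, 3.07]
wrist_force: [-5.2, 0.3, -1.8]
opening: 0.0602
gripper_force: 2.7
```

Run:
```python
from plan import *
rep()
path([-80,0],[0,0],[0,0],[-13,-10,-7,-4,-2,0,1],c=42.5)
```

```text
t 9.65 tcp [0.618  0.0129 0.0127] rot [3.141 0.549 3.07 ] F [-5.2  0.3 -1.8] q [-0.11  0.47 -0.86 -0.31  0.02 -0.03] open 0.0602
(array([0.6573, 0.0111]), array([-20.7609,   0.6821]), np.float64(-0.0011682686324857305), (112.88804626464844, 91.96607208251953))
tool in bracket -58.89195675352104 -0.16656042002732807 -0.004315634419223002
[-0.28, 0.02, 0.19] [-0.1, 0.0, -0.2]
[-0.53, 0.02, 0.35] [-0.1, 0.0, -0.2]
[-0.79, 0.02, 0.51] [-0.1, 0.0, -0.2]
[-1.05, 0.02, 0.66] [-0.1, 0.0, -0.2]
[-1.22, 0.02, 0.77] [-0.1, 0.0, -0.2]
[-1.39, 0.02, 0.87] [-0.1, 0.0, -0.2]
[-1.47, 0.02, 0.93] [-0.1, 0.0, -0.2]
```

Request:
send_rows([
  {"translation": [-0.14,0,0.1],"rot": [0,0,0],"gripper": 6},
  {"translation": [-0.28,0,0.19],"rot": [0,0,0],"gripper": 6},
  {"translation": [-0.4,0,0.27],"rot": [0,0,0],"gripper": 6},
  {"translation": [-0.53,0,0.35],"rot": [0,0,0],"gripper": 6},
  {"translation": [-0.66,0,0.43],"rot": [0,0,0],"gripper": 6},
  {"translation": [-0.79,0,0.51],"rot": [0,0,0],"gripper": 6},
  {"translation": [-0.92,0,0.59],"rot": [0,0,0],"gripper": 6},
  {"translation": [-1.05,0,0.66],"rot": [0,0,0],"gripper": 6},
  {"translation": [-1.13,0,0.71],"rot": [0,0,0],"gripper": 6},
  {"translation": [-1.22,0,0.76],"rot": [0,0,0],"gripper": 6},
])

```text
t: 10.7
tcp_pos: [0.6303, 0.012, 0.0125]
tcp_rot: [3.141, 0.547, 3.071]
wrist_force: [-29.6, 1.3, 16.7]
opening: 0.06
gripper_force: 15.1
```

Run:
```python
from plan import *
p=rep(); draw(p,BR,2.22,"ov3.png",(280,150,360,220),9)
path([-80,0],[0,0],[0,0],[-1,0,1,2,3],c=42.5)
```

```text
t 10.7 tcp [0.6303 0.012  0.0125] rot [3.141 0.547 3.071] F [-29.6   1.3  16.7] q [-0.11  0.49 -0.83 -0.29  0.02 -0.03] open 0.06
(array([0.6726, 0.0105]), array([-5.443 ,  1.1746]), np.float64(0.03212630499957589), (115.31510162353516, 94.4942855834961))
tool in bracket -47.777467429860195 -0.27414191712675245 -0.003565630006306275
[-0.4, 0.03, 0.17] [-0.1, -0.2, -0.2]
[-0.48, 0.03, 0.22] [-0.1, -0.2, -0.2]
[-0.57, 0.03, 0.28] [-0.1, -0.2, -0.2]
[-0.65, 0.03, 0.33] [-0.1, -0.2, -0.2]
[-0.74, 0.03, 0.38] [-0.1, -0.2, -0.2]
```

View pics/ov3.png

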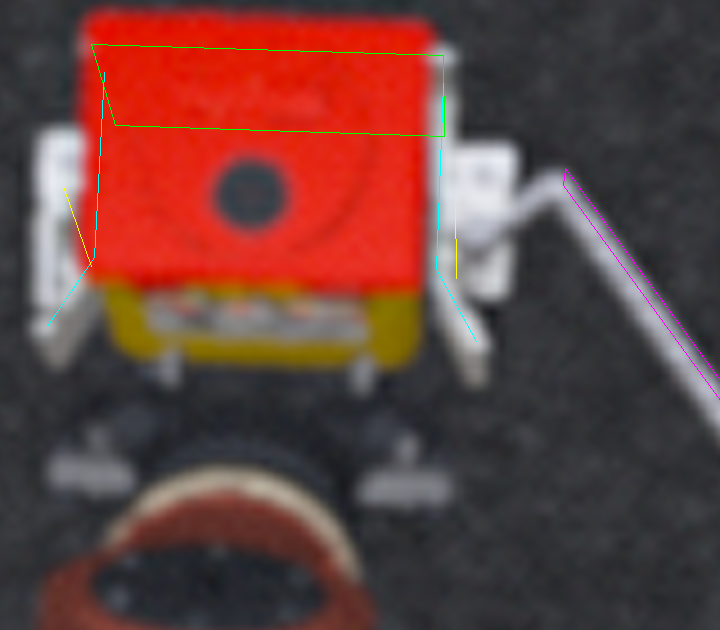

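Run:
```python
from plan import *
np.set_printoptions(precision=1,suppress=True)
for cam in("top","scene"):
    p=viewer.grab_frame(cam); C=cloud(p)
    hsv=cv2.cvtColor(p["color"],cv2.COLOR_RGB2HSV); red=((hsv[...,0]<8)|(hsv[...,0]>172))&(hsv[...,1]>150)
    def loc(q):
        d=q[:,:2]-np.array(BR[:2]); c,s=np.cos(BR[2]),np.sin(BR[2]); return np.c_[c*d[:,0]+s*d[:,1],-s*d[:,0]+c*d[:,1]]*1e3
    m=(abs(C[...,0]-.67)<.08)&(abs(C[...,1]-.01)<.08)&(C[...,2]>.138)&(C[...,2]<.165)
    q=loc(C[m]); print(cam,m.sum(),"z",np.median(C[m][:,2])*1e3,np.percentile(q,[1,5,50,95,99],axis=0).tolist())
    # red-colour back edge by column at z=.152, per lateral bins
    n,l,st,ce=cv2.connectedComponentsWithStats((red&m).astype(np.uint8)); k=1+np.argmax(st[1:,4]); yy,xx=np.nonzero(l==k)
    e=loc(np.array([at_z(p,(a,b),.152) for a,b in zip(xx,yy)]))
    for lo in(-45,-25,-5,15,35):
        v=e[(e[:,1]>lo)&(e[:,1]<lo+12),0]; print(lo,v.min(),v.max())
    print("y",np.percentile(e[:,1],[1,99]))
    f=C[(C[...,2]>.02)&(C[...,2]<.1)&(abs(C[...,0]-.72)<.02)&(C[...,1]<-.035)&(C[...,1]>-.055)]; print("plate now",len(f),np.median(loc(f),0) if len(f) else "")
```

```text
top 1141 z 145.77101807510596 [[-49.09127931819853, -56.73264153767875], [-45.672478815269464, -52.031402847125825], [-5.885434663461797, -1.1115154076405267], [36.82013318666758, 50.81128704614846], [41.05396776165493, 55.839136174994785]]
-45 -51.38756217618613 37.122530930445144
-25 -51.7957155908459 39.41212709614322
-5 -46.80127371123185 38.92402846261868
15 -50.51485605836229 38.24708971688966
35 -50.81698239251678 37.57754077741414
y [-54.8  54.3]
plate now 15 [ 39.5 -60.5]
scene 703 z 148.44535487007414 [[-46.74120667134898, -58.807495895218466], [-44.779731452547324, -57.02060444077561], [-8.94527594861933, -15.620210436800019], [36.53276796021045, 43.59999304061654], [42.5351676121141, 52.56558027449927]]
-45 -68.45006004884402 24.47381034300741
-25 -61.50832872656707 25.187907391516482
-5 -61.53904950014701 25.548136765441477
15 -43.51322062298955 26.275070094570292
35 -22.329327442674703 24.12905047081371
y [-63.9  43. ]
plate now 22 [ 46.  -55.3]
```

Request:
send_rows([
  {"translation": [-0.04,0,0.03],"rot": [0,0,0],"gripper": 6},
  {"translation": [-0.08,0,0.05],"rot": [0,0,0],"gripper": 6},
  {"translation": [-0.08,0,0.05],"rot": [0,0,0],"gripper": 6},
  {"translation": [-0.08,0,0.05],"rot": [0,0,0],"gripper": 6},
  {"translation": [-0.08,0,0.05],"rot": [0,0,0],"gripper": 6},
  {"translation": [-0.08,0,0.05],"rot": [0,0,0],"gripper": 6},
  {"translation": [-0.08,0,0.05],"rot": [0,0,0],"gripper": 6},
  {"translation": [-0.08,0,0.05],"rot": [0,0,0],"gripper": 6},
  {"translation": [-0.08,0,0.05],"rot": [0,0,0],"gripper": 6},
  {"translation": [-0.08,0,0.05],"rot": [0,0,0],"gripper": 6},
])

```text
t: 11.85
tcp_pos: [0.6304, 0.012, 0.0121]
tcp_rot: [3.141, 0.546, 3.071]
wrist_force: [-28.3, 2.0, 13.3]
opening: 0.0599
gripper_force: 14.5
```

The bin did not move under about 28 N, so it is home against the plate. I retract straight back and then up.

Request:
send_rows([
  {"translation": [0.4,0,-0.25],"rot": [0,0,0],"gripper": 6},
  {"translation": [1.3,0,-0.8],"rot": [0,0,0],"gripper": 6},
  {"translation": [2.6,0,-1.6],"rot": [0,0,0],"gripper": 6},
  {"translation": [4.3,0,-2.6],"rot": [0,0,0],"gripper": 6},
  {"translation": [6.0,0,-3.7],"rot": [0,0,0],"gripper": 6},
  {"translation": [7.0,0,-4.3],"rot": [0,0,0],"gripper": 6},
  {"translation": [5.4,0,-6.9],"rot": [0,0,0],"gripper": 3},
  {"translation": [3.8,0,-9.4],"rot": [0,0,0],"gripper": 0},
  {"translation": [2.3,0,-12.0],"rot": [0,0,0],"gripper": 0},
  {"translation": [0.7,0,-14.6],"rot": [0,0,0],"gripper": 0},
])

```text
t: 12.85
tcp_pos: [0.5541, 0.017, 0.1374]
tcp_rot: [3.141, 0.557, 3.071]
wrist_force: [-0.3, -0.4, -0.3]
opening: 0.0015
gripper_force: 0.0
```

Run:
```python
from plan import *
p=rep()
C=cloud(p); m=(abs(C[...,0]-.67)<.08)&(abs(C[...,1]-.01)<.08)&(C[...,2]>.138)&(C[...,2]<.165)
print(cv2.minAreaRect((C[m][:,:2]*1000).astype(np.float32)))
a=w(BR,[[-60,-205,0]])[0]; rows([((a[0],a[1],.26),BR[2],0.),((a[0],a[1],.092),BR[2],0.)]); print(a)
```

```text
t 12.85 tcp [0.5541 0.017  0.1374] rot [3.141 0.557 3.071] F [-0.3 -0.4 -0.3] q [-0.12  0.11 -0.89  0.02  0.02 -0.04] open 0.0015
(array([0.6727, 0.0093]), array([-5.3052, -0.0581]), np.float64(0.034363227157187946), (112.92939758300781, 94.53772735595703))
tool in bracket -121.08316577114215 -0.32924245994647194 -0.003168668889055315
((673.7489013671875, 9.20867919921875), (115.80335235595703, 94.435302734375), 86.18254852294922)
[-11.49, -20.45, -6.61] [-0.0, 32.3, -0.2]
[-2.5, -20.45, 7.59] [-0.0, 32.3, -0.2]
[ 0.6044 -0.1915  0.    ]
```

Request:
send_rows([
  {"translation": [-2,0,-4],"rot": [0,5,0],"gripper": 0},
  {"translation": [-5,-3,-6],"rot": [0,13,0],"gripper": 0},
  {"translation": [-8,-7,-6.5],"rot": [0,21,0],"gripper": 0},
  {"translation": [-10,-11,-6.6],"rot": [0,28,0],"gripper": 0},
  {"translation": [-11.5,-15,-6.6],"rot": [0,32.3,0],"gripper": 0},
  {"translation": [-11.5,-20.4,-6.6],"rot": [0,32.3,0],"gripper": 0},
  {"translation": [-11.5,-20.4,-6.6],"rot": [0,32.3,0],"gripper": 0},
  {"translation": [-11.5,-20.4,-6.6],"rot": [0,32.3,0],"gripper": 0},
  {"translation": [-11.5,-20.4,-6.6],"rot": [0,32.3,0],"gripper": 0},
  {"translation": [-11.5,-20.4,-6.6],"rot": [0,32.3,0],"gripper": 0},
])

```text
t: 13.9
tcp_pos: [0.6019, -0.1902, 0.2516]
tcp_rot: [3.141, -0.009, 3.072]
wrist_force: [-0.3, 0.6, -0.5]
opening: 0.0001
gripper_force: 0.0
```

Run:
```python
from plan import *
stat()
a=w(BR,[[-60,-205,0]])[0]; rows([((a[0],a[1],.26),BR[2],0.),((a[0],a[1],.092),BR[2],0.)])
```

```text
t 13.9 tcp [ 0.6  -0.19  0.25] rot [ 3.14 -0.01  3.07] F [-0.3  0.6 -0.5] q [-0.42  0.5   0.22  1.3  -0.   -0.35] open 0.0001
[-0.25, -0.12, -0.85] [0.0, -0.5, -0.2]
[-0.4, -0.13, 15.95] [0.0, -0.5, -0.2]
```

Request:
send_rows([
  {"translation": [-0.1,0,3],"rot": [0,-0.5,0],"gripper": 0},
  {"translation": [-0.2,-0.1,6],"rot": [0,-0.5,0],"gripper": 0},
  {"translation": [-0.3,-0.1,9],"rot": [0,-0.5,0],"gripper": 0},
  {"translation": [-0.4,-0.1,12],"rot": [0,-0.5,0],"gripper": 0},
  {"translation": [-0.4,-0.1,14],"rot": [0,-0.5,0],"gripper": 0},
  {"translation": [-0.4,-0.1,15.5],"rot": [0,-0.5,0],"gripper": 0},
  {"translation": [-0.4,-0.1,16],"rot": [0,-0.5,0],"gripper": 0},
  {"translation": [-0.4,-0.1,16],"rot": [0,-0.5,0],"gripper": 0},
  {"translation": [-0.4,-0.1,16],"rot": [0,-0.5,0],"gripper": 0},
  {"translation": [-0.4,-0.1,16],"rot": [0,-0.5,0],"gripper": 0},
])

```text
t: 14.9
tcp_pos: [0.6049, -0.192, 0.0929]
tcp_rot: [-3.141, 0.001, 3.072]
wrist_force: [-0.2, 1.4, -0.3]
opening: -0.0002
gripper_force: 0.0
```

```bash
cat >> plan.py <<'E'
BR=(.676,.009,-.067)
def barrows(ths,extra=0):
    T=[]
    for th in ths:
        P=barpt(th,[-35,110,100])[0]; n=np.array([-np.cos(th),-np.sin(th)]); d=11*abs(n[0])+14.5*abs(n[1])+extra
        W=w(BR,[[P[0]+n[0]*d,P[1]+n[1]*d,0]])[0]; T.append(((W[0],W[1],.092),BR[2],0.))
    rows(T)
E
python3 - <<'E'
from plan import *
stat(); barrows([2.3,2.2,2.1,2.0,1.9,1.8,1.7,1.6,1.5,1.4])
p=viewer.grab_frame("top"); draw(p,BR,2.22,"ov4.png",(280,150,400,240),6)
E
```

```text
t 14.9 tcp [ 0.6  -0.19  0.09] rot [-3.14  0.    3.07] F [-0.2  1.4 -0.3] q [-0.42  0.6  -0.05  0.92  0.   -0.35] open -0.0002
[0.72, 1.78, 0.09] [-0.0, 0.1, -0.2]
[1.83, 2.3, 0.08] [-0.0, 0.1, -0.2]
[2.88, 2.93, 0.08] [-0.0, 0.1, -0.2]
[3.87, 3.69, 0.08] [-0.0, 0.1, -0.2]
[4.79, 4.56, 0.08] [-0.0, 0.1, -0.2]
[5.61, 5.53, 0.08] [-0.0, 0.1, -0.2]
[6.33, 6.6, 0.08] [-0.0, 0.1, -0.2]
[6.93, 7.76, 0.08] [-0.0, 0.1, -0.2]
[7.41, 8.82, 0.08] [-0.0, 0.1, -0.2]
[7.79, 9.88, 0.08] [-0.0, 0.1, -0.2]
```

View pics/ov4.png

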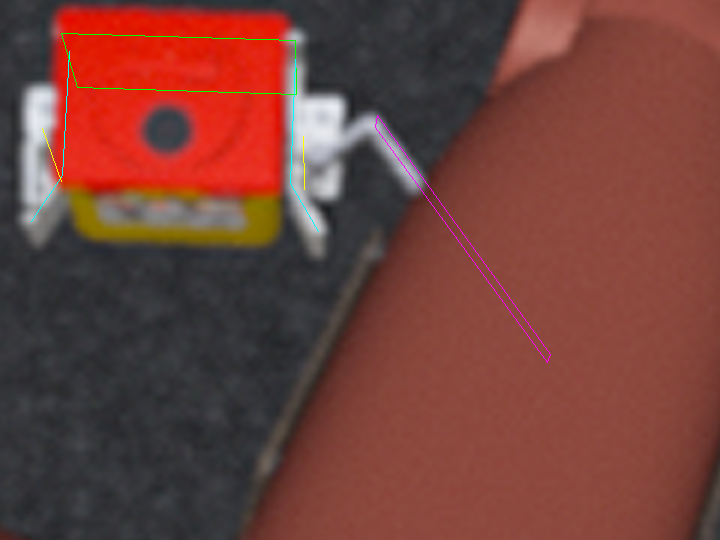

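The bar's pose is confirmed, with its link at (375,120) under the overlay. The bin sits in the bracket. I start swinging the bar.

Request:
send_rows([
  {"translation": [0.3,0.9,0.1],"rot": [0,0,0],"gripper": 0},
  {"translation": [0.7,1.6,0.1],"rot": [0,0,0],"gripper": 0},
  {"translation": [1.2,2.0,0.1],"rot": [0,0,0],"gripper": 0},
  {"translation": [1.83,2.3,0.1],"rot": [0,0,0],"gripper": 0},
  {"translation": [2.4,2.6,0.1],"rot": [0,0,0],"gripper": 0},
  {"translation": [2.9,2.93,0.1],"rot": [0,0,0],"gripper": 0},
  {"translation": [3.4,3.3,0.1],"rot": [0,0,0],"gripper": 0},
  {"translation": [3.9,3.7,0.1],"rot": [0,0,0],"gripper": 0},
  {"translation": [4.35,4.1,0.1],"rot": [0,0,0],"gripper": 0},
  {"translation": [4.8,4.56,0.1],"rot": [0,0,0],"gripper": 0},
])

```text
t: 15.95
tcp_pos: [0.5592, -0.1429, 0.0907]
tcp_rot: [3.141, -0.0, 3.071]
wrist_force: [1.5, -1.7, 0.2]
opening: -0.0002
gripper_force: 0.9
```

Run:
```python
from plan import *
stat(); barrows([1.83,1.76,1.69,1.62,1.54,1.46,1.38,1.3,1.22,1.14])
```

```text
t 15.95 tcp [ 0.56 -0.14  0.09] rot [ 3.14 -0.    3.07] F [ 1.5 -1.7  0.2] q [-0.38  0.5  -0.23  0.85  0.   -0.31] open -0.0002
[0.47, 0.65, -0.12] [0.0, -0.0, -0.2]
[1.01, 1.37, -0.12] [0.0, -0.0, -0.2]
[1.49, 2.14, -0.12] [0.0, -0.0, -0.2]
[1.92, 2.94, -0.12] [0.0, -0.0, -0.2]
[2.33, 3.83, -0.12] [0.0, -0.0, -0.2]
[2.67, 4.66, -0.12] [0.0, -0.0, -0.2]
[2.96, 5.52, -0.12] [0.0, -0.0, -0.2]
[3.18, 6.41, -0.12] [0.0, -0.0, -0.2]
[3.32, 7.33, -0.12] [0.0, -0.0, -0.2]
[3.39, 8.27, -0.12] [0.0, -0.0, -0.2]
```

In contact, about 2 N.

Request:
send_rows([
  {"translation": [0.47,0.65,-0.1],"rot": [0,0,0],"gripper": 0},
  {"translation": [1.0,1.37,-0.1],"rot": [0,0,0],"gripper": 0},
  {"translation": [1.5,2.14,-0.1],"rot": [0,0,0],"gripper": 0},
  {"translation": [1.9,2.94,-0.1],"rot": [0,0,0],"gripper": 0},
  {"translation": [2.3,3.83,-0.1],"rot": [0,0,0],"gripper": 0},
  {"translation": [2.7,4.66,-0.1],"rot": [0,0,0],"gripper": 0},
  {"translation": [2.95,5.52,-0.1],"rot": [0,0,0],"gripper": 0},
  {"translation": [3.2,6.4,-0.1],"rot": [0,0,0],"gripper": 0},
  {"translation": [3.3,7.33,-0.1],"rot": [0,0,0],"gripper": 0},
  {"translation": [3.4,8.27,-0.1],"rot": [0,0,0],"gripper": 0},
])

```text
t: 16.95
tcp_pos: [0.5313, -0.0574, 0.0917]
tcp_rot: [3.141, -0.001, 3.071]
wrist_force: [0.3, -2.5, 1.2]
opening: -0.0004
gripper_force: 1.1
```

Run:
```python
from plan import *
stat(); barrows([1.07,1,.93,.86,.79,.72,.65,.58,.51,.44])
```

```text
t 16.95 tcp [ 0.53 -0.06  0.09] rot [ 3.14 -0.    3.07] F [ 0.3 -2.5  1.2] q [-0.24  0.43 -0.34  0.8   0.   -0.17] open -0.0004
[0.0, 0.78, -0.03] [0.0, -0.0, -0.2]
[-0.06, 1.62, -0.03] [0.0, -0.0, -0.2]
[-0.19, 2.46, -0.03] [0.0, -0.0, -0.2]
[-0.38, 3.3, -0.03] [0.0, -0.0, -0.2]
[-0.63, 4.12, -0.03] [0.0, -0.0, -0.2]
[-0.95, 4.94, -0.03] [0.0, -0.0, -0.2]
[-1.34, 5.73, -0.03] [0.0, -0.0, -0.2]
[-1.78, 6.5, -0.03] [0.0, -0.0, -0.2]
[-2.29, 7.23, -0.03] [0.0, -0.0, -0.2]
[-2.86, 7.93, -0.03] [0.0, -0.0, -0.2]
```

Request:
send_rows([
  {"translation": [0,0.78,0],"rot": [0,0,0],"gripper": 0},
  {"translation": [-0.06,1.62,0],"rot": [0,0,0],"gripper": 0},
  {"translation": [-0.2,2.46,0],"rot": [0,0,0],"gripper": 0},
  {"translation": [-0.4,3.3,0],"rot": [0,0,0],"gripper": 0},
  {"translation": [-0.63,4.12,0],"rot": [0,0,0],"gripper": 0},
  {"translation": [-0.95,4.94,0],"rot": [0,0,0],"gripper": 0},
  {"translation": [-1.34,5.73,0],"rot": [0,0,0],"gripper": 0},
  {"translation": [-1.78,6.5,0],"rot": [0,0,0],"gripper": 0},
  {"translation": [-2.3,7.2,0],"rot": [0,0,0],"gripper": 0},
  {"translation": [-2.86,7.9,0],"rot": [0,0,0],"gripper": 0},
])

```text
t: 17.95
tcp_pos: [0.5658, 0.0192, 0.0917]
tcp_rot: [3.141, -0.001, 3.071]
wrist_force: [-0.7, -2.9, 0.4]
opening: -0.0002
gripper_force: 1.1
```

Run:
```python
from plan import *
stat(); barrows([.39,.34,.29,.24,.19,.15,.11,.07,.04,.02,0])
```

```text
t 17.95 tcp [0.57 0.02 0.09] rot [ 3.14 -0.    3.07] F [-0.7 -2.9  0.4] q [-0.1   0.48 -0.26  0.84  0.   -0.03] open -0.0002
[-0.39, 0.52, -0.03] [0.0, -0.1, -0.2]
[-0.86, 0.97, -0.03] [0.0, -0.1, -0.2]
[-1.35, 1.4, -0.03] [0.0, -0.1, -0.2]
[-1.87, 1.8, -0.03] [0.0, -0.1, -0.2]
[-2.41, 2.17, -0.03] [0.0, -0.1, -0.2]
[-2.86, 2.44, -0.03] [0.0, -0.1, -0.2]
[-3.32, 2.7, -0.03] [0.0, -0.1, -0.2]
[-3.8, 2.93, -0.03] [0.0, -0.1, -0.2]
[-4.16, 3.09, -0.04] [0.0, -0.1, -0.2]
[-4.4, 3.19, -0.04] [0.0, -0.1, -0.2]
[-4.65, 3.29, -0.04] [0.0, -0.1, -0.2]
```

Request:
send_rows([
  {"translation": [-0.4,0.52,0],"rot": [0,0,0],"gripper": 0},
  {"translation": [-0.86,0.97,0],"rot": [0,0,0],"gripper": 0},
  {"translation": [-1.35,1.4,0],"rot": [0,0,0],"gripper": 0},
  {"translation": [-1.87,1.8,0],"rot": [0,0,0],"gripper": 0},
  {"translation": [-2.4,2.17,0],"rot": [0,0,0],"gripper": 0},
  {"translation": [-2.86,2.44,0],"rot": [0,0,0],"gripper": 0},
  {"translation": [-3.3,2.7,0],"rot": [0,0,0],"gripper": 0},
  {"translation": [-3.7,2.93,0],"rot": [0,0,0],"gripper": 0},
  {"translation": [-4.0,3.09,0],"rot": [0,0,0],"gripper": 0},
  {"translation": [-4.2,3.15,0],"rot": [0,0,0],"gripper": 0},
])

```text
t: 18.95
tcp_pos: [0.6099, 0.0474, 0.0917]
tcp_rot: [3.141, -0.001, 3.072]
wrist_force: [-1.7, 0.8, 0.6]
opening: 0.0002
gripper_force: 0.8
```

Run:
```python
from plan import *
rep(); barrows([0,-.03])
```

```text
t 18.95 tcp [0.6099 0.0474 0.0917] rot [ 3.141 -0.001  3.072] F [-1.7  0.8  0.6] q [-0.04  0.56 -0.12  0.89  0.    0.03] open 0.0002
(array([ 0.6702, -0.0179]), array([ -4.0094, -27.272 ]), np.float64(-0.008752685100922405), (56.44385528564453, 93.43500518798828))
tool in bracket -68.37277390262496 33.92283978281908 -0.0030111383595952113
[-0.44, 0.16, -0.02] [0.1, -0.0, -0.2]
[-0.73, 0.29, -0.02] [0.1, -0.0, -0.2]
```

Slow push in +x until the force shows the stop.

Request:
send_rows([
  {"translation": [-0.1,0.04,0],"rot": [0,0,0],"gripper": 0},
  {"translation": [-0.2,0.08,0],"rot": [0,0,0],"gripper": 0},
  {"translation": [-0.3,0.1,0],"rot": [0,0,0],"gripper": 0},
  {"translation": [-0.4,0.1,0],"rot": [0,0,0],"gripper": 0},
  {"translation": [-0.5,0.1,0],"rot": [0,0,0],"gripper": 0},
  {"translation": [-0.55,0.1,0],"rot": [0,0,0],"gripper": 0},
  {"translation": [-0.6,0.1,0],"rot": [0,0,0],"gripper": 0},
  {"translation": [-0.65,0.1,0],"rot": [0,0,0],"gripper": 0},
  {"translation": [-0.7,0.1,0],"rot": [0,0,0],"gripper": 0},
  {"translation": [-0.7,0.1,0],"rot": [0,0,0],"gripper": 0},
])

```text
t: 20.0
tcp_pos: [0.6163, 0.0476, 0.0917]
tcp_rot: [3.141, -0.001, 3.071]
wrist_force: [-3.6, 0.5, 1.7]
opening: 0.0001
gripper_force: 2.1
```

Request:
send_rows([
  {"translation": [-0.05,0,0],"rot": [0,0,0],"gripper": 0},
  {"translation": [-0.1,0,0],"rot": [0,0,0],"gripper": 0},
  {"translation": [-0.14,0,0],"rot": [0,0,0],"gripper": 0},
  {"translation": [-0.18,0,0],"rot": [0,0,0],"gripper": 0},
  {"translation": [-0.22,0,0],"rot": [0,0,0],"gripper": 0},
  {"translation": [-0.25,0,0],"rot": [0,0,0],"gripper": 0},
  {"translation": [-0.25,0,0],"rot": [0,0,0],"gripper": 0},
  {"translation": [-0.25,0,0],"rot": [0,0,0],"gripper": 0},
  {"translation": [-0.25,0,0],"rot": [0,0,0],"gripper": 0},
  {"translation": [-0.25,0,0],"rot": [0,0,0],"gripper": 0},
])

```text
t: 21.0
tcp_pos: [0.6164, 0.0477, 0.0916]
tcp_rot: [3.141, -0.005, 3.072]
wrist_force: [-13.3, 1.7, 10.0]
opening: -0.0003
gripper_force: 6.9
```

The bar is at its stop: no movement at 13 N. I back off.

Request:
send_rows([
  {"translation": [0.4,0,0],"rot": [0,0,0],"gripper": 0},
  {"translation": [1.2,0,0],"rot": [0,0,0],"gripper": 0},
  {"translation": [3,0,0],"rot": [0,0,0],"gripper": 0},
  {"translation": [5,0,0],"rot": [0,0,0],"gripper": 0},
  {"translation": [7,0,-1],"rot": [0,0,0],"gripper": 0},
  {"translation": [9,0,-4],"rot": [0,0,0],"gripper": 0},
  {"translation": [12,0,-8],"rot": [0,0,0],"gripper": 0},
  {"translation": [15,0,-11],"rot": [0,0,0],"gripper": 0},
  {"translation": [18,0,-13],"rot": [0,0,0],"gripper": 0},
  {"translation": [18,0,-13],"rot": [0,0,0],"gripper": 0},
])

```text
t: 22.0
tcp_pos: [0.4383, 0.0601, 0.2247]
tcp_rot: [3.141, 0.004, 3.072]
wrist_force: [-0.1, 0.2, -0.7]
opening: 0.0
gripper_force: 0.0
```

Run:
```python
from plan import *
p=rep(); draw(p,BR,0,"ov5.png",(240,140,400,260),5)
C=cloud(p); m=(abs(C[...,0]-.67)<.08)&(abs(C[...,1]-.01)<.08)&(C[...,2]>.138)&(C[...,2]<.165)
print(cv2.minAreaRect((C[m][:,:2]*1000).astype(np.float32)))
for n in "tape red_cup timer marker".split():
    for r in spotter.spot_point(n,p)[:1]: print(n,r["at"],at_z(p,r["at"],0)[:2])
```

```text
t 22.0 tcp [0.4383 0.0601 0.2247] rot [3.141 0.004 3.072] F [-0.1  0.2 -0.7] q [-0.03  0.14 -0.37  1.06  0.    0.04] open 0.0
(array([0.6726, 0.0105]), array([-3.4475,  1.3085]), np.float64(0.03212630499957589), (115.31510162353516, 94.4942855834961))
tool in bracket -239.11904643057946 34.98998252056858 -0.0031513185715494885
((673.91357421875, 9.05422592163086), (115.85175323486328, 94.25176239013672), 86.03841400146484)
red_cup [241.7, 245.1] [0.4612 0.2327]
timer [208.3, 256.4] [0.4277 0.3408]
marker [201.9, 224.5] [0.5314 0.3629]
```

View pics/ov5.png

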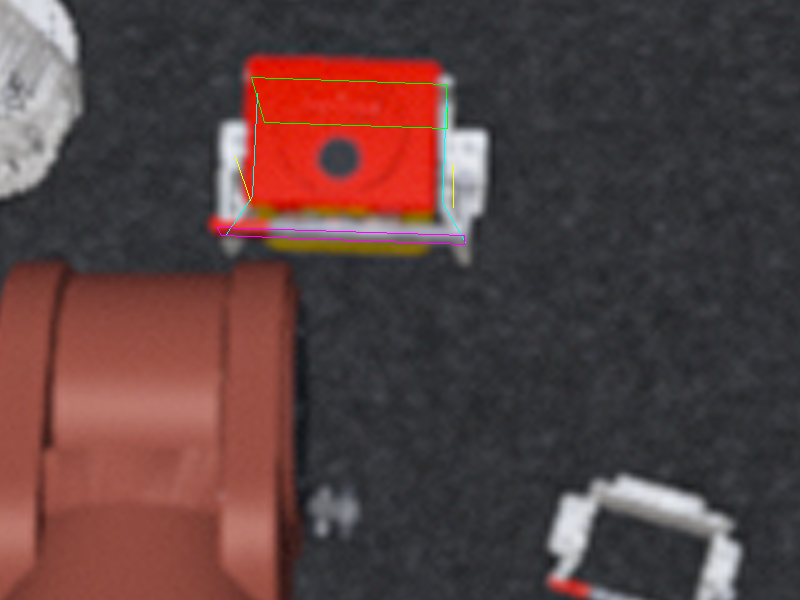

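The bar lies straight across the front, from (215,225) to (465,240), matching the 0-rad overlay. The bin stands square behind it, and the arm is clear.

```bash
python3 -c "
from bench import ticket
print(ticket.close_job())"
```

```text
the job is handed in; nothing more can be done
None
```

The job is handed in: the bin is pushed in square until it stopped hard against the back plate, the bar is shut at its stop across the front, the arm is clear, and I saw nothing else disturbed, though the tape, white cup, tips and pen were not looked at again at the end.

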